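# Lock a nest plate on its fixture with the quarter-turn stud

### The job

Fit the loose aluminium nest plate onto the fixture: lower it over the stud's bar-shaped head and the locating pin together until it sits flat on the seat. Then press the stud's head down against its spring and turn it a quarter turn clockwise (seen from above), keeping it down and not forcing it, until it catches and stays down by itself, locking the plate. Let go, and leave the other things on the bench where they are.

Things in the scene. Friction and masses are not known exactly. Their poses are not given: they have to be found in the camera images.
- plate_mid (a point): Centre (half-way up) of the loose nest plate: flat aluminium plate 104 mm long (x), 60 wide (y), 16 thick, 0.26 kg, lying on the worktop. Through slot at the centre, 40 (x) by 17 mm (y); round 12 mm through hole for the pin 37 mm towards +x; two work stops, 10 mm across, 6 mm high, on top at the -x end (x -41, y +-19 mm). Can be gripped across its 60 mm width at the middle.
- plate_hole (a point): Centre of the nest plate's round 12 mm pin hole, half-way up the plate; axes as plate_mid.
- seat (a point): Where plate_mid must come, axes parallel, +x end over the pin; 53 mm above the worktop, on the fixture (fixed; its place differs each time): dark steel foot 116 x 84 x 10 mm (x, y, z) with low bolt heads, steel pedestal 92 (x) by 42 mm (y) whose flat top, the seat, is 45 mm up, 8 mm below this point. Round the stud the seat has an oblong boss 34 (x) by 12 (y) by 8 mm high.
- pin_tip (a point): Tip of the fixture's fixed locating pin: 8 mm thick, 19 mm high above the seat, the top 6 mm tapering to 3 mm; it stands 37 mm from the stud's axis towards the fixture's +x.
- head (a point): Centre of the quarter-turn stud's head, on the vertical through seat: dark bar 34 mm long (x), 11 thick (y), 22 high (top 4 mm narrowed to 30 x 7) on a 10 mm round stem. At the start it is up, along the fixture's x, this point 81.5 mm above the worktop, its underside 9.5 mm above the top of a seated plate: the plate's slot passes over it. Can be gripped across its 11 mm thickness.
- press (a joint): How far the head is pressed down, m: 0 up, 0.009 bottom stop (head then 0.5 mm above a seated plate). A spring pushes it up: 3 N at 0, 7 N at the stop. Only at 0.008 or more can it be turned. Turned a full quarter and let go, it rises to about 0.006 and stays caught there.
- turn (a joint): Angle of the head, rad, clockwise seen from above: 0 at the start (along the fixture's x), end stop 1.60; it catches from about 1.49 on, the bar then lying across the plate's slot. It turns easily once pressed.
- nest_plate: The nest plate's own frame, at the centre of its underside; axes as plate_mid. Keep the arm clear of the tall blue upright of the bench frame, to the right of the work (about x 0.35 to 0.5, y -0.5 m), and the one to the left (x 0.4 to 0.45, y 0.45 m).
- bush: Plain steel bush, 28 mm across, 28 mm high, standing on the worktop between the two work areas; a bystander, leave it where it is (origin: centre of its underside)
- spanner: Combination spanner, 181 mm long, lying near the front edge; a bystander, leave it where it is (origin: centre of its underside)
- gear: Spur gear, 69 mm across, 22 mm high, lying behind the work; a bystander, leave it where it is (origin: centre of its underside)
- flange: Round steel flange, 63 mm across, 18 mm high, lying behind the work; a bystander, leave it where it is (origin: centre of its underside)
Not all that is in view belongs to the job. Leave any brown look-alike of the part that bears seat alone. There is more than one size of the nest_plate; the job needs the larger.

How it is judged:
By the outcome, as a careful person would: the job done as asked, in the order asked, and still so for the second after the job is handed in, with the robot touching nothing.
It also fails if it takes over 62 s, if anything falls off the work surface, if the arm or the gripper's body presses on something with over 40 N, if the wrist force passes 120 N, or if a joint passes its speed limit or range.

### The arm

A 6-joint arm with a two-finger parallel gripper is mounted at the origin on a cart in front of the work surface, level with it; the furniture and walls round the work are solid. World frame = base frame: x ahead of the robot, y to its left, z up, the work surface at z = 0. Lengths are in m, angles in rad, forces in N, time in s.
With the tool pointing down it reaches from about 0.375 to 0.9 m from the base axis. Payload 3.1 kg.
Tool frame: the origin (TCP) lies on the centre line of the jaws, within the pads' length; the fingertips stand 8 mm ahead of it and the grasp point (between the pads) lies 11 mm behind it (robot.tip_extent is the distance from the TCP to the fingertips, in m); y points along the fingers, z is the direction in which the jaws open and shut, and the axes are right-handed (so a half turn about y gives the same grasp; the last joint's range is limited). The gripper opens to 87 mm and grips with 3 to 60 N. Pads are 19 mm wide; open, the fingers measure 117 mm over their backs; the gripper's body (75 mm by 190 mm) begins 51 mm behind the grasp point.
Start: joints at [-1.435, 0.527, 1.433, -0, 1.181, -0.178], TCP at [0.193, -0.594, 0.231] pointing down, gripper open.
Joint ranges: [-3.08, 3.08], [-0.75, 2.2], [0.22, 2.44], [-1.43, 4.57], [0, 2.65], [-2.85, 2.85]. Speed limits (rad/s): [2.79, 2.79, 3.14, 3.14, 3.14, 3.14].

### API

Orientations are given as a unit quaternion [x, y, z, w].
In Python, from rig import robot gives the robot as it stands.
- The arm moves only by the shell command python3 -m crank 'ROWS' [FORCE]. ROWS is JSON, a list that holds one entry, the list of rows, each a list of 7 numbers: the turn, a rotation vector about the tool's x, y, z in degrees, then the shift along the tool's x, y, z in m, then the opening in per cent of the stroke, from 0 (shut) to 100 (fully open). In form: [[[ax, ay, az, dx, dy, dz, gripper], ...]]. A call has exactly 5 rows; each row shifts and turns the commanded pose from where the row before left it, along the tool's axes as they then stand; what a row does not reach is not made up. A row lasts 1/8 s, in which the tool goes at most 62.5 mm and 10.7 degrees, less where a joint would pass 70% of its speed; a pose out of reach is approached as far as the arm can. A call with a gripper value outside its range is refused whole. The fingers move at their own pace and stop on an object; FORCE is the grip in N (left out, the last holds). Time passes only in rows, so rows that do not move let the fingers close, or fill a call up. It gives the time, the measured TCP pose, the force and the opening at its end, in the units of the state.
- robot.get_obs(): the state, without advancing time (a new reading comes with each control period).
- robot.camera(name): name is "side" or "top" or "wrist"; returns a dict with "img" (384x512x3 uint8, red, green, blue), "K" (3x3 intrinsics, pixels), "R" (3x3) and "t" (3): a world point X has camera coordinates R X + t; the wrist camera has in their place "T_tool_cam" (4x4, takes a point from camera to tool coordinates, whose origin is the TCP and whose axes are the tool frame's). Camera axes: x right, y down, z forward; pixel columns grow to the right and rows downward; lengths in m; the calibration is good to about 2 mm. A picture is of the moment at which its call begins: read the wrist's pose just before it. There is no depth.
- robot.hand_in(): hands the job in, once; it reports no verdict.
Trained networks look in a picture, given as the dict that the camera call returned (one of the last four; its "shot" number tells which), for a name from the list of things; names that differ only in an ending like _2 or _b are one class to them, and where a whole thing is asked for, a point or a joint stands for the part that bears it (a point fixed in the world has none). Each returns a list of dicts, best first, with "conf" (0 to 1); they miss things now and then, are a little off and sometimes report something else, mostly with a low value. They report only what shows in the picture. A call takes as long as a camera call. They do not tell look-alikes from the thing itself.
- robot.spot_in(picture, thing): "at" ([row, column] in pixels, amid what is visible of it).
The state is a dict: "time": time; "q": joint angles; "joint_velocities": joint speeds; "joint_torque": joint torques, N m; "position": TCP position; "tool_rot": TCP orientation; "ft_force": force on the tool from outside, world axes, zero at the start; "moment": the same for the moment, N m; "grip_width": finger opening in m.
Only numpy, scipy, OpenCV 4.12 (cv2) and the standard library are available. Lean on these libraries where they do the work, as an engineer would, in place of code of your own. Each camera call takes 0.05 s, during which the arm holds its last target.

## Working session

There is one attempt and no reset: what is moved stays moved. The work goes in short steps, Python scripts to look and compute and a shell command to move; the robot and the scene stay as the last step left them, time stands still between calls to the robot, and variables do not carry over. Pictures are saved under pics/ and viewed, and the job is handed in when it is done.

```bash
ls; mkdir -p pics; python3 - <<'E'
from rig import robot
import cv2,numpy as np
o=robot.get_obs()
for k,v in o.items(): print(k,np.round(v,4).tolist() if not isinstance(v,(float,int)) else v)
for n in ["side","top","wrist"]:
    c=robot.camera(n); cv2.imwrite(f"pics/{n}0.png",c["img"][:,:,::-1])
    print(n,[(k,np.round(v,4).tolist()) for k,v in c.items() if k!="img"])
    for t in ["plate_mid","plate_hole","pin_tip","head","seat","nest_plate"]:
        try: print(n,t,[(np.round(d["at"]).tolist(),round(d["conf"],2)) for d in robot.spot_in(c,t)])
        except Exception as e: print(t,e)
E
```

```text
pics
time 0.0
q [-1.4355, 0.5285, 1.4339, -0.0, 1.1814, -0.1785]
joint_velocities [0.001, 0.0013, 0.0016, -0.0001, -0.0009, 0.002]
joint_torque [0.0006, -44.0041, -17.6596, 0.0634, 0.0583, -0.0002]
position [0.1928, -0.5938, 0.2296]
tool_rot [-0.1105, 0.6992, -0.6977, 0.1105]
ft_force [0.197, 0.884, -0.4551]
moment [0.026, 0.0169, 0.0134]
grip_width 0.0871341842897721
side [('K', [[449.5487, 0.0, 256.036], [0.0, 449.5487, 189.7953], [0.0, 0.0, 1.0]]), ('R', [[-0.8952, -0.445, -0.0245], [-0.2508, 0.5485, -0.7977], [0.3684, -0.7079, -0.6026]]), ('t', [0.4552, 0.1832, 0.8886]), ('shot', 1)]
side plate_mid [([191.0, 295.0], 0.96), ([167.0, 214.0], 0.51), ([148.0, 255.0], 0.48)]
side plate_hole [([145.0, 253.0], 0.7), ([190.0, 295.0], 0.58), ([206.0, 175.0], 0.45)]
side pin_tip [([259.0, 199.0], 0.78), ([158.0, 307.0], 0.68)]
side head [([131.0, 306.0], 0.69), ([239.0, 196.0], 0.56)]
side seat [([152.0, 309.0], 0.75), ([261.0, 199.0], 0.59)]
side nest_plate [([192.0, 296.0], 0.68), ([144.0, 251.0], 0.66)]
top [('K', [[362.1396, 0.0, 252.5011], [0.0, 362.1396, 183.9072], [0.0, 0.0, 1.0]]),
[... 153 characters left out ...]
 [([140.0, 338.0], 0.76), ([207.0, 291.0], 0.75)]
top plate_hole [([207.0, 286.0], 0.71), ([139.0, 339.0], 0.7)]
top pin_tip [([196.0, 345.0], 0.94), ([181.0, 181.0], 0.93)]
top head [([178.0, 176.0], 0.54), ([180.0, 179.0], 0.37)]
top seat [([196.0, 347.0], 0.81), ([180.0, 182.0], 0.76)]
top nest_plate [([208.0, 291.0], 0.86), ([181.0, 182.0], 0.48)]
wrist [('K', [[278.2996, 0.0, 254.8729], [0.0, 278.2996, 189.9277], [0.0, 0.0, 1.0]]), ('T_tool_cam', [[-0.0009, 0.9622, 0.2723, -0.0749], [0.0005, -0.2723, 0.9622, -0.1544], [1.0, 0.001, -0.0003, 0.0007], [0.0, 0.0, 0.0, 1.0]]), ('shot', 3)]
wrist plate_mid []
wrist plate_hole []
wrist pin_tip []
wrist head []
wrist seat []
wrist nest_plate []
```

View pics/side0.png

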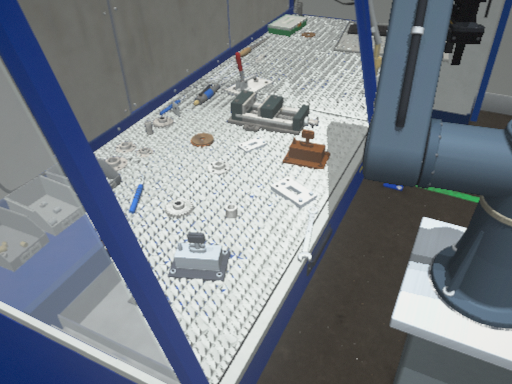

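View pics/top0.png

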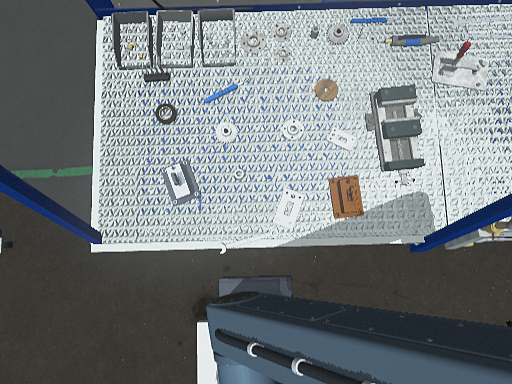

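The side view shows the grey fixture at about (row 258, col 199), the larger plate at (191, 295), the small plate at (145, 253), and the brown look-alike at (152, 309). The top view shows the fixture at (180, 181), the large plate at (207, 290), the small one at (139, 340), and the brown one at (196, 346). I'll zoom in next.

```bash
python3 - <<'E'
import cv2,numpy as np
t=cv2.imread("pics/top0.png"); s=cv2.imread("pics/side0.png")
def z(im,r0,r1,c0,c1,f): return cv2.resize(im[r0:r1,c0:c1],None,fx=f,fy=f,interpolation=cv2.INTER_CUBIC)
a=z(t,150,214,150,214,6); b=z(t,180,244,260,324,6); cv2.imwrite("pics/tz.png",np.hstack([a,b]))
a=z(s,225,289,165,229,6); b=z(s,165,229,262,326,6); cv2.imwrite("pics/sz.png",np.hstack([a,b]))
E
```

```text
(no output)
```

View pics/tz.png

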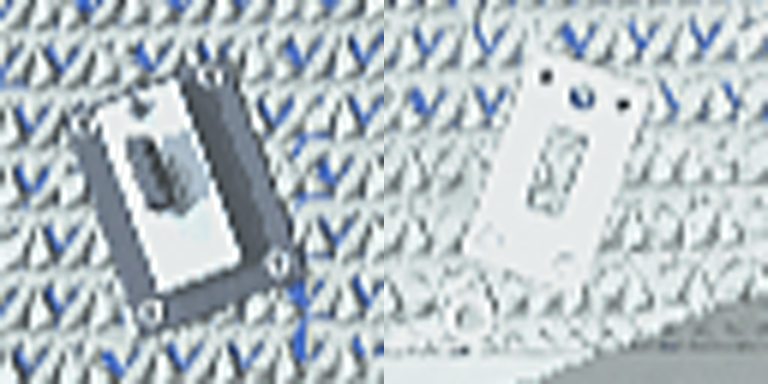

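View pics/sz.png

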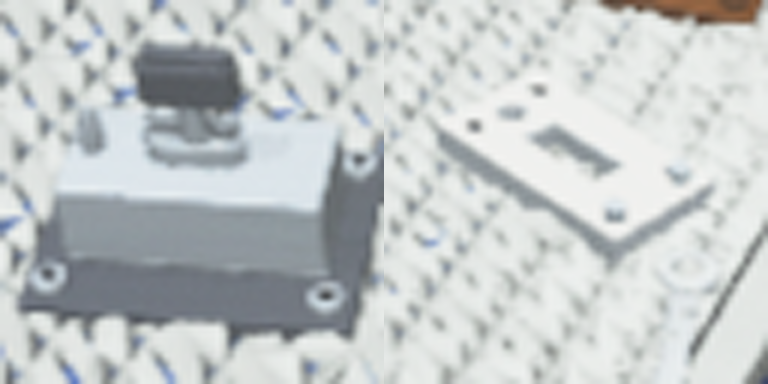

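```bash
cat > h.py <<'E'
import numpy as np
from scipy.optimize import least_squares
from scipy.spatial.transform import Rotation as Ro
CAM={'side':dict(K=np.array([[449.5487,0,256.036],[0,449.5487,189.7953],[0,0,1]]),R=np.array([[-0.8952,-0.445,-0.0245],[-0.2508,0.5485,-0.7977],[0.3684,-0.7079,-0.6026]]),t=np.array([0.4552,0.1832,0.8886])),
'top':dict(K=np.array([[362.1396,0,252.5011],[0,362.1396,183.9072],[0,0,1]]),R=np.array([[-0.0277,-0.9996,-0.0073],[-0.9914,0.0284,-0.1281],[0.1282,0.0037,-0.9917]]),t=np.array([0.0079,0.5258,0.9763]))}
def proj(c,X):
    p=c['K']@(c['R']@X+c['t']); return p[:2]/p[2]
def wristcam(c,pos,quat):
    T=np.asarray(c['T_tool_cam']); W=np.eye(4); W[:3,:3]=Ro.from_quat(quat).as_matrix(); W[:3,3]=pos
    M=np.linalg.inv(W@T); return dict(K=np.asarray(c['K']),R=M[:3,:3],t=M[:3,3])
def ray(c,uv,z):
    C=-c['R'].T@c['t']; d=c['R'].T@np.linalg.inv(c['K'])@np.array([uv[0],uv[1],1.]); return C+d*(z-C[2])/d[2]
def fit(obs,x0):
    """obs: list of (cam, model xyz (z world), uv) ; returns x,y,yaw"""
    def f(p):
        c,s=np.cos(p[2]),np.sin(p[2]); r=[]
        for cam,m,uv in obs:
            r.extend(proj(cam,np.array([p[0]+c*m[0]-s*m[1],p[1]+s*m[0]+c*m[1],m[2]]))-uv)
        return np.array(r)
    s=least_squares(f,x0,loss='soft_l1'); return s.x,f(s.x).reshape(-1,2)
E
python3 - <<'E'
from h import *
def px(x,y,c0,r0,off=0): return np.array([c0+(x-off+.5)/6-.5, r0+(y+.5)/6-.5])
T,S=CAM['top'],CAM['side']
tp=lambda x,y:px(x,y,260,180,384); sp=lambda x,y:px(x,y,262,165,384)
h=.016
top=[(T,(.052,.03,h),tp(530,62)),(T,(.052,-.03,h),tp(648,95)),(T,(-.052,-.03,h),tp(585,288)),(T,(-.052,.03,h),tp(465,252)),(T,(.037,0,h),tp(582,97)),(T,(0,0,h),tp(557,170))]
# side: hole end upper-left; stops lower right
side=[(S,(.037,0,h),sp(513,112)),(S,(0,0,h),sp(575,151)),(S,(-.052,-.03,h),sp(713,187)),(S,(-.052,.03,h),sp(614,250)),(S,(.052,.03,h),sp(438,128)),(S,(.052,-.03,h),sp(545,72))]
for o in (top,side,top+side):
    x,r=fit(o,[.55,-.1,-.4]); print("plate",x.round(4),np.degrees(x[2]).round(2)); 
print(r.round(1).tolist())
tp=lambda x,y:px(x,y,150,150); sp=lambda x,y:px(x,y,165,225)
# fixture: foot corners z=.01, seat top z=.045 +-.046,+-.021
ft=[(T,(.058,.042,.01),tp(72,118)),(T,(.058,-.042,.01),tp(222,62)),(T,(-.058,-.042,.01),tp(303,275)),(T,(-.058,.042,.01),tp(138,332)),
(T,(.046,.021,.045),tp(97,115)),(T,(.046,-.021,.045),tp(182,80)),(T,(-.046,-.021,.045),tp(242,262)),(T,(-.046,.021,.045),tp(163,294))]
fs=[(S,(.046,.021,.045),sp(55,195)),(S,(-.046,.021,.045),sp(330,203)),(S,(-.046,-.021,.045),sp(343,122)),(S,(.058,.042,.01),sp(18,307)),(S,(-.058,.042,.01),sp(352,333)),
(S,(.017,.0055,.0705),sp(138,100)),(S,(-.017,.0055,.0705),sp(240,110)),(S,(.037,0,.064),sp(90,112))]
for o in (ft,fs,ft+fs):
    x,r=fit(o,[.55,.2,.4]); print("fix",x.round(4),np.degrees(x[2]).round(2))
print(r.round(1).tolist())
E
```

```text
plate [ 0.4565 -0.1061 -0.3506] -20.09
plate [ 0.454  -0.1001 -0.424 ] -24.29
plate [ 0.4556 -0.104  -0.3884] -22.25
[[0.1, -2.3], [0.5, -0.4], [-1.6, 2.1], [-1.7, 0.5], [-0.4, 0.5], [-0.7, 0.6], [0.0, -0.2], [0.0, -0.3], [0.7, -2.0], [0.1, -2.1], [-0.1, -0.6], [-1.0, -0.7]]
fix [0.5392 0.1993 0.3298] 18.9
fix [0.5383 0.2027 0.3565] 20.43
fix [0.539  0.2011 0.3422] 19.61
[[-2.3, -0.2], [0.1, -1.3], [0.4, 0.6], [0.1, 1.8], [-1.3, -0.5], [-1.2, -0.1], [0.0, 0.2], [-1.2, 0.4], [-0.1, -1.5], [-1.0, 0.3], [0.5, -0.8], [-0.1, -0.9], [0.6, -1.0], [0.5, 0.8], [0.1, 0.2], [-0.1, -1.4]]
```

```bash
python3 - <<'E'
from h import *
R=Ro.from_quat([-0.1105,0.6992,-0.6977,0.1105]).as_matrix(); print(R.round(3))
zy=np.degrees(np.arctan2(R[1,2],R[0,2])); print("z yaw",zy, "q1",np.degrees(-1.4355),"q6",np.degrees(-.1785))
for n,p,y in(("plate",(.4556,-.104),-22.25),("fix",(.539,.2011),19.6)):
    q1=np.degrees(np.arctan2(p[1],p[0])); print(n,q1,"z yaw opts",y+90,y-90,"rel to q1",y+90-q1,y-90-q1)
E
```

```text
[[-0.951 -0.     0.309]
 [-0.309  0.002 -0.951]
 [-0.    -1.    -0.002]]
z yaw -72.01976486840246 q1 -82.24809149102967 q6 -10.227296643085195
plate -12.858609872035908 z yaw opts 67.75 -112.25 rel to q1 80.60860987203591 -99.39139012796409
fix 20.46046103221908 z yaw opts 109.6 -70.4 rel to q1 89.13953896778091 -90.86046103221909
```

```bash
python3 -m crank '[[[0,0,0,-0.0166,0,-0.0455,100],[0,0,0,-0.0166,0,-0.0455,100],[0,0,0,-0.0166,0,-0.0455,100],[0,-10,0,-0.0166,0,-0.0455,100],[0,-10,0,0,0,0,100]]]' 20
cat > cur.py <<'E'
from rig import robot
from h import *
import sys
def pose():
    o=robot.get_obs(); R=Ro.from_quat(o['tool_rot']).as_matrix(); return np.array(o['position']),R,o
def rep():
    p,R,o=pose(); print("t %.2f p %s zyaw %.2f tilt_y %s F %s M %s w %.4f q %s"%(o['time'],p.round(4),np.degrees(np.arctan2(R[1,2],R[0,2])),R[:,1].round(4),np.round(o['ft_force'],1),np.round(o['moment'],2),o['grip_width'],np.round(o['q'],2)))
    return p,R,o
def to(x,y,z,zyaw):
    p,R,o=rep(); d=R.T@(np.array([x,y,z])-p); a=np.radians(zyaw)
    zt=np.array([np.cos(a),np.sin(a),0]); yt=np.array([0,0,-1.]); Rt=np.column_stack([np.cross(yt,zt),yt,zt])
    rv=np.degrees(Ro.from_matrix(R.T@Rt).as_rotvec()); print("shift(tool now)",d.round(4),"turn",rv.round(2)," shift(target axes)",(Rt.T@(np.array([x,y,z])-p)).round(4))
if __name__=="__main__":
    if len(sys.argv)>1: to(*map(float,sys.argv[1:]))
    else: rep()
E
python3 cur.py 0.456 -0.104 0.2 67.75
```

```text
time: 1.68
position: [0.1998, -0.3958, 0.2303]
tool_rot: [-0.232, 0.669, -0.666, 0.233]
ft_force: [1.0, -0.6, -0.4]
grip_width: 0.0868
t 1.68 p [ 0.1998 -0.3958  0.2303] zyaw -51.60 tilt_y [-8.0e-04  4.5e-03 -1.0e+00] F [ 1.  -0.6 -0.4] M [-0.05  0.03  0.02] w 0.0868 q [-1.36  0.29  1.87  0.    0.99 -0.46]
shift(tool now) [-0.382   0.0315 -0.0694] turn [ 1.0000e-02 -1.1935e+02 -3.2000e-01]  shift(target axes) [0.1267 0.0303 0.3671]
```

```bash
cat >> h.py <<'E'
def plan(p,R,tgt,zyaw,n,nt):
    a=np.radians(zyaw); zt=np.array([np.cos(a),np.sin(a),0]); yt=np.array([0,0,-1.]); Rt=np.column_stack([np.cross(yt,zt),yt,zt])
    rv=Ro.from_matrix(R.T@Rt).as_rotvec(); d=(np.array(tgt)-p)/n; Rc=R
    for i in range(max(n,nt)):
        s=Rc.T@d if i<n else np.zeros(3); t=rv/nt if i<nt else np.zeros(3)
        print(i,np.degrees(t).round(2),s.round(4)); Rc=Rc@Ro.from_rotvec(t).as_matrix()
E
python3 -c "
from cur import *
p,R,o=pose(); plan(p,R,[.456,-.104,.2],67.75,8,12)"
```

```text
0 [ 0.   -9.95 -0.03] [-0.0478  0.0039 -0.0087]
1 [ 0.   -9.95 -0.03] [-0.0485  0.0039 -0.0003]
2 [ 0.   -9.95 -0.03] [-0.0479  0.0039  0.0081]
3 [ 0.   -9.95 -0.03] [-0.0457  0.0039  0.0162]
4 [ 0.   -9.95 -0.03] [-0.0423  0.0038  0.0239]
5 [ 0.   -9.95 -0.03] [-0.0375  0.0038  0.0308]
6 [ 0.   -9.95 -0.03] [-0.0316  0.0038  0.0368]
7 [ 0.   -9.95 -0.03] [-0.0248  0.0038  0.0417]
8 [ 0.   -9.95 -0.03] [0. 0. 0.]
9 [ 0.   -9.95 -0.03] [0. 0. 0.]
10 [ 0.   -9.95 -0.03] [0. 0. 0.]
11 [ 0.   -9.95 -0.03] [0. 0. 0.]
```

```bash
python3 -m crank '[[[0,-10,0,-0.048,0.004,-0.009,100],[0,-10,0,-0.0485,0.004,0,100],[0,-10,0,-0.048,0.004,0.008,100],[0,-10,0,-0.046,0.004,0.016,100],[0,-10,0,-0.042,0.004,0.024,100]]]' && python3 -m crank '[[[0,-10,0,-0.0375,0.004,0.031,100],[0,-10,0,-0.0316,0.004,0.037,100],[0,-10,0,-0.025,0.004,0.042,100],[0,-10,0,0,0,0,100],[0,-10,0,0,0,0,100]]]' && python3 -m crank '[[[0,-10,0,0,0,0,100],[0,-9,0,0,0,0,100],[0,0,0,0,0,0,100],[0,0,0,0,0,0,100],[0,0,0,0,0,0,100]]]'
python3 - <<'E'
from cur import *
import cv2
rep(); c=robot.camera("wrist"); cv2.imwrite("pics/w1.png",c["img"][:,:,::-1])
E
```

```text
time: 2.3
position: [0.3623, -0.218, 0.2108]
tool_rot: [0.492, -0.507, 0.508, -0.493]
ft_force: [1.0, -0.5, 0.4]
grip_width: 0.0867
time: 2.92
position: [0.4586, -0.1086, 0.1986]
tool_rot: [0.661, -0.251, 0.251, -0.661]
ft_force: [-0.1, -0.5, -0.1]
grip_width: 0.087
time: 3.55
position: [0.458, -0.1095, 0.1986]
tool_rot: [0.693, -0.141, 0.142, -0.693]
ft_force: [-0.2, -0.6, 0.1]
grip_width: 0.0869
t 3.55 p [ 0.458  -0.1095  0.1986] zyaw 66.91 tilt_y [ 1.e-04 -0.e+00 -1.e+00] F [-0.2 -0.6  0.1] M [ 0.07 -0.16  0.01] w 0.0869 q [-0.47  0.37  1.84  0.    0.93 -1.64]
```

View pics/w1.png

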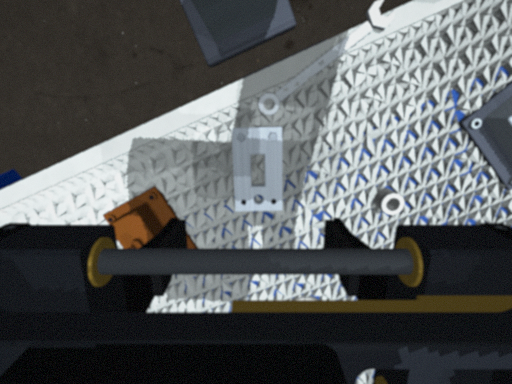

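The plate shows at (row 170, col 259), nearly aligned with the tool. The spanner's ring is at (102, 268), next to its stop end. Next I'll zoom and measure.

```bash
python3 - <<'E'
import cv2
w=cv2.imread("pics/w1.png"); cv2.imwrite("pics/w1z.png",cv2.resize(w[115:220,215:305],None,fx=5.5,fy=5.5,interpolation=cv2.INTER_CUBIC))
E
```

```text
(no output)
```

View pics/w1z.png

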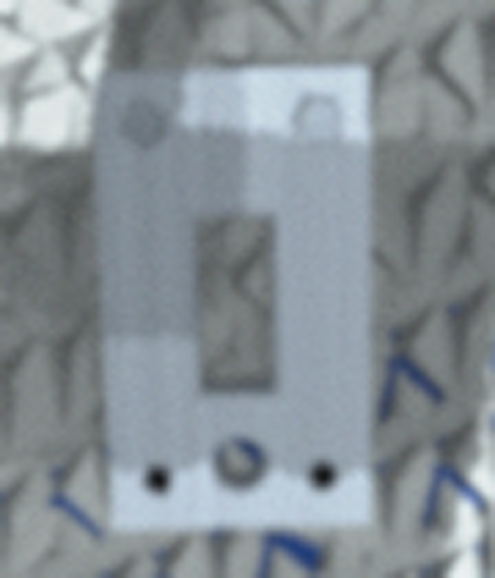

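```bash
python3 - <<'E'
from cur import *
p,R,o=pose(); c=robot.camera("wrist"); W=wristcam(c,o['position'],o['tool_rot'])
f=lambda x,y:np.array([215+(x+.5)/5.5-.5,115+(y+.5)/5.5-.5]); h=.016
ob=[(W,(-.052,-.03,h),f(97,70)),(W,(-.052,.03,h),f(371,66)),(W,(.052,.03,h),f(375,524)),(W,(.052,-.03,h),f(109,529)),
(W,(.037,0,h),f(239,463)),(W,(-.02,-.0085,h),f(197,213)),(W,(-.02,.0085,h),f(275,213)),(W,(.02,.0085,h),f(275,392)),(W,(.02,-.0085,h),f(200,392)),(W,(-.041,-.019,.022),f(145,122)),(W,(-.041,.019,.022),f(319,116))]
x,r=fit(ob,[.45,-.1,-.4]); print(x.round(4),np.degrees(x[2]),r.round(1).tolist())
to(x[0],x[1],.1,np.degrees(x[2])+90)
E
```

```text
[ 0.4555 -0.1048 -0.3827] -21.927753020178223 [[-0.7, -0.0], [0.2, -0.3], [-1.1, -0.5], [0.5, -0.6], [0.1, -0.2], [-0.1, 0.6], [-0.2, 0.4], [0.1, -0.3], [0.2, -0.1], [-0.0, 0.2], [0.7, 0.7]]
t 3.65 p [ 0.458  -0.1095  0.1986] zyaw 66.93 tilt_y [ 0.  0. -1.] F [-0.1  0.5  0.5] M [ 0.06 -0.16  0.05] w 0.0868 q [-0.47  0.37  1.84  0.    0.93 -1.64]
shift(tool now) [-0.0042  0.0986  0.0032] turn [-0.   -1.14  0.  ]  shift(target axes) [-0.0041  0.0986  0.0033]
```

```bash
python3 - <<'E'
from h import *
b=ray(CAM['top'],(347,196),.045); print(b)
R=Ro.from_euler('z',-21.9,degrees=True).as_matrix(); print(R.T@(b-np.array([.4555,-.1048,0])))
E
```

```text
[ 0.48356119 -0.26497423  0.045     ]
[ 0.08577922 -0.13814898  0.045     ]
```

```bash
python3 -m crank '[[[0,-1,0,-0.004,0.03,0.003,100],[0,0,0,0,0.045,0,100],[0,0,0,0,0.04,0,100],[0,0,0,0,0.01,0,100],[0,0,0,0,0,0,100]]]'; python3 - <<'E'
from cur import *
import cv2
to(.4555,-.1048,.011,68.07); c=robot.camera("wrist"); cv2.imwrite("pics/w2.png",c["img"][:,:,::-1])
E
```

```text
time: 4.28
position: [0.4556, -0.1052, 0.0735]
tool_rot: [-0.694, 0.135, -0.135, 0.694]
ft_force: [0.5, -0.0, 0.7]
grip_width: 0.0869
t 4.28 p [ 0.4556 -0.1052  0.0735] zyaw 67.96 tilt_y [-7.e-04  3.e-04 -1.e+00] F [ 0.5 -0.   0.7] M [ 0.07 -0.22  0.  ] w 0.0869 q [-0.47  0.6   1.95  0.    0.59 -1.65]
shift(tool now) [-0.0002  0.0625  0.0003] turn [-0.   -0.11 -0.04]  shift(target axes) [-0.0002  0.0625  0.0003]
```

View pics/w2.png

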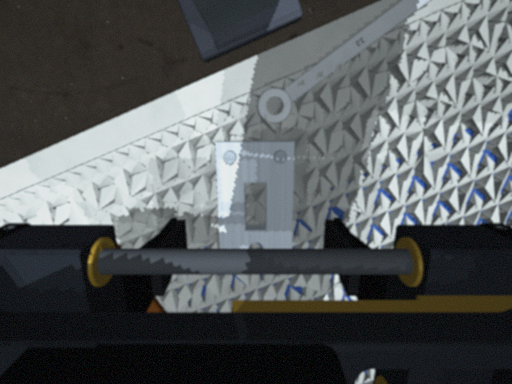

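The plate sits centred between the fingers (col about 255), clear of the spanner and the brown part. I'll lower and grip.

```bash
python3 -m crank '[[[0,0,0,0,0.03,0,100],[0,0,0,0,0.022,0,100],[0,0,0,0,0.01,0,100],[0,0,0,0,0,0,100],[0,0,0,0,0,0,20]]]' 40;python3 -m crank '[[[0,0,0,0,0,0,20],[0,0,0,0,0,0,20],[0,0,0,0,0,0,20],[0,0,0,0,0,0,20],[0,0,0,0,0,0,20]]]' 40; python3 cur.py
```

```text
time: 4.95
position: [0.4562, -0.1054, 0.0125]
tool_rot: [0.694, -0.134, 0.136, -0.694]
ft_force: [0.2, 0.2, 0.5]
grip_width: 0.0827
time: 5.58
position: [0.4557, -0.1052, 0.0119]
tool_rot: [0.694, -0.135, 0.135, -0.694]
ft_force: [0.9, -0.7, 4.8]
grip_width: 0.0595
t 5.58 p [ 0.4557 -0.1052  0.0119] zyaw 67.98 tilt_y [ 6.e-04 -3.e-04 -1.e+00] F [ 0.9 -0.7  4.8] M [ 0.18 -0.11 -0.  ] w 0.0595 q [-0.47  0.73  1.98  0.    0.44 -1.65]
```

```bash
python3 -m crank '[[[0,0,0,0,-0.02,0,20],[0,0,0,0,-0.04,0,20],[0,0,0,0,-0.05,0,20],[0,0,0,0,-0.05,0,20],[0,0,0,0,-0.02,0,20]]]'; python3 -c "
from cur import *
p,R,o=rep(); plan(p,R,[.633,.235,.2],109.6,10,9)"
```

```text
time: 6.2
position: [0.4561, -0.1054, 0.1937]
tool_rot: [0.694, -0.134, 0.136, -0.694]
ft_force: [-0.5, 0.2, -2.6]
grip_width: 0.0596
t 6.20 p [ 0.4561 -0.1054  0.1937] zyaw 67.99 tilt_y [ 0.0031 -0.0016 -1.    ] F [-0.5  0.2 -2.6] M [ 0.05 -0.13 -0.01] w 0.0596 q [-0.47  0.37  1.86 -0.    0.91 -1.65]
0 [ 0.01 -4.62  0.02] [ 0.0036 -0.0006  0.0382]
1 [ 0.01 -4.62  0.02] [ 0.0067 -0.0006  0.0378]
2 [ 0.01 -4.62  0.02] [ 0.0097 -0.0006  0.0371]
3 [ 0.01 -4.62  0.02] [ 0.0127 -0.0006  0.0362]
4 [ 0.01 -4.62  0.02] [ 0.0156 -0.0006  0.0351]
5 [ 0.01 -4.62  0.02] [ 0.0183 -0.0006  0.0337]
6 [ 0.01 -4.62  0.02] [ 0.021  -0.0006  0.0321]
7 [ 0.01 -4.62  0.02] [ 0.0235 -0.0006  0.0303]
8 [ 0.01 -4.62  0.02] [ 0.0259 -0.0006  0.0283]
9 [0. 0. 0.] [ 0.0281 -0.0006  0.0261]
```

```bash
python3 -m crank '[[[0,-4.6,0,0.0036,0,0.038,20],[0,-4.6,0,0.0067,0,0.038,20],[0,-4.6,0,0.0097,0,0.037,20],[0,-4.6,0,0.0127,0,0.036,20],[0,-4.6,0,0.0156,0,0.035,20]]]'; python3 -m crank '[[[0,-4.6,0,0.0183,0,0.034,20],[0,-4.6,0,0.021,0,0.032,20],[0,-4.6,0,0.0235,0,0.03,20],[0,-4.6,0,0.026,0,0.028,20],[0,0,0,0.028,0,0.026,20]]]';python3 -m crank '[[[0,0,0,0,0,0,20],[0,0,0,0,0,0,20],[0,0,0,0,0,0,20],[0,0,0,0,0,0,20],[0,0,0,0,0,0,20]]]'; python3 - <<'E'
from cur import *
import cv2
rep(); c=robot.camera("wrist"); cv2.imwrite("pics/w3.png",c["img"][:,:,::-1])
E
```

```text
time: 6.82
position: [0.5435, 0.0659, 0.1905]
tool_rot: [-0.707, -0.006, 0.008, 0.707]
ft_force: [-0.2, 0.4, -2.1]
grip_width: 0.0594
time: 7.45
position: [0.6325, 0.235, 0.1898]
tool_rot: [0.697, 0.118, -0.12, -0.697]
ft_force: [0.8, 0.7, -3.4]
grip_width: 0.0595
time: 8.07
position: [0.6331, 0.2335, 0.1918]
tool_rot: [0.697, 0.119, -0.119, -0.697]
ft_force: [-0.0, -0.3, -3.2]
grip_width: 0.0592
t 8.07 p [0.6331 0.2335 0.1918] zyaw 109.33 tilt_y [ 1.e-04 -0.e+00 -1.e+00] F [-0.  -0.3 -3.2] M [ 0.15 -0.13  0.02] w 0.0592 q [ 0.19  0.64  1.34 -0.    1.17 -1.72]
```

View pics/w3.png

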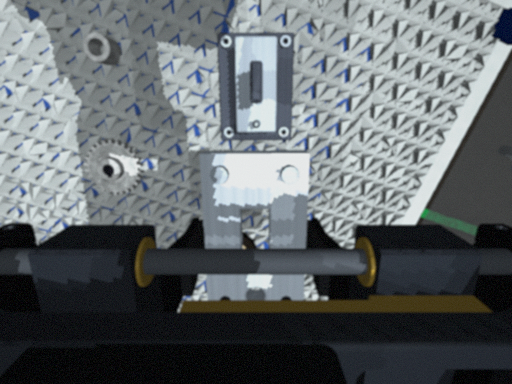

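The fixture shows at (row 85, col 256) with its pin at (125, 256), and the held plate has its stop end at (152–180, 200–310). Both are aligned with the tool. I'll zoom in.

```bash
python3 - <<'E'
import cv2,numpy as np
w=cv2.imread("pics/w3.png"); 
cv2.imwrite("pics/w3z.png",cv2.resize(w[28:143,210:305],None,fx=5,fy=5,interpolation=cv2.INTER_CUBIC))
cv2.imwrite("pics/w3y.png",cv2.resize(w[140:305,185:325],None,fx=3.5,fy=3.5,interpolation=cv2.INTER_CUBIC))
E
```

```text
(no output)
```

View pics/w3z.png

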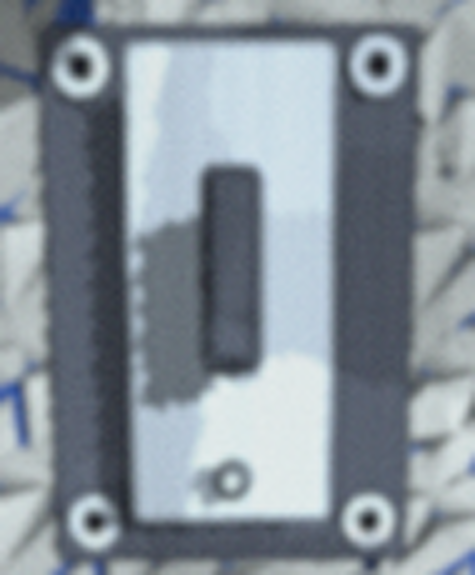

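View pics/w3y.png

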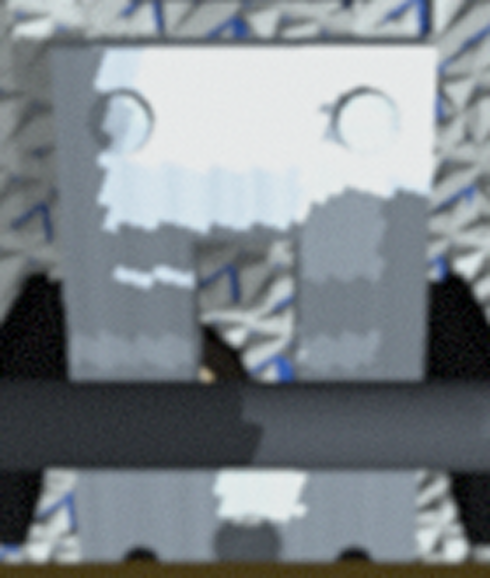

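```bash
python3 - <<'E'
from cur import *
p,R,o=pose(); c=robot.camera("wrist"); W=wristcam(c,o['position'],o['tool_rot'])
f=lambda x,y:np.array([210+(x+.5)/5-.5,28+(y+.5)/5-.5]); s=.045
ob=[(W,(-.046,-.021,s),f(124,42)),(W,(-.046,.021,s),f(336,40)),(W,(.046,.021,s),f(331,521)),(W,(.046,-.021,s),f(131,522)),
(W,(-.058,-.042,.01),f(40,28)),(W,(-.058,.042,.01),f(418,28)),(W,(.058,.042,.01),f(407,556)),(W,(.058,-.042,.01),f(63,558)),
(W,(-.017,-.0055,.0885),f(203,165)),(W,(-.017,.0055,.0885),f(262,165)),(W,(.017,.0055,.0885),f(261,373)),(W,(.017,-.0055,.0885),f(204,373)),(W,(.037,0,.064),f(231,481))]
x,r=fit(ob,[.54,.2,.34]); print("fix",x.round(4),np.degrees(x[2]).round(2),r.round(1).tolist())
xh,_=fit(ob[8:],[.54,.2,.34]); print("head/pin only",xh.round(4),np.degrees(xh[2]).round(2))
xt,_=fit(ob[:4],[.54,.2,.34]); print("seat top only",xt.round(4),np.degrees(xt[2]).round(2))
# plate in hand, tool coords
T=np.asarray(c['T_tool_cam']); M=np.linalg.inv(T); K=np.asarray(c['K'])
g=lambda x,y:np.array([185+(x+.5)/3.5-.5,140+(y+.5)/3.5-.5])
m=[((-.052,-.03,0),g(50,46)),((-.052,.03,0),g(437,46)),((-.041,-.019,-.006),g(124,121)),((-.041,.019,-.006),g(366,121)),((-.02,-.0085,0),g(195,240)),((-.02,.0085,0),g(299,239)),((.037,0,0),g(247,542)),((.043,-.0195,0),g(140,559)),((.043,.0195,0),g(354,559))]
m=m[:7]
def F(q):
    rr=[];cs,sn=np.cos(q[2]),np.sin(q[2])
    for (a,b,h),uv in m:  # tool x = a cos - b sin ; tool z = a sin + b cos ; y = q3+h
        X=np.array([q[0]+cs*a-sn*b,q[3]+h+q[4]*a,q[1]+sn*a+cs*b]); v=K@(M[:3,:3]@X+M[:3,3]); rr.extend(v[:2]/v[2]-uv)
    return np.array(rr)
sol=least_squares(F,[0,0,0,0,0],loss='soft_l1'); q=sol.x; print("plate in tool x,z,yaw(tool zx)",q[:2].round(4),np.degrees(q[2]).round(2),"top y",q[3].round(4),"pitch deg",np.degrees(q[4]).round(2),F(q).reshape(-1,2).round(1).tolist())
E
```

```text
fix [0.5398 0.2013 0.3443] 19.73 [[-0.4, -0.1], [0.4, 0.0], [0.0, 0.2], [0.5, 0.3], [-1.0, -1.1], [1.1, -1.6], [0.1, 1.3], [-1.4, 1.3], [-0.7, -0.2], [0.4, -0.3], [0.6, 0.0], [-0.5, 0.1], [0.3, 0.5]]
head/pin only [0.5398 0.2013 0.3373] 19.32
seat top only [0.5398 0.2011 0.3424] 19.62
plate in tool x,z,yaw(tool zx) [-0.0004 -0.0005] 0.3 top y -0.0032 pitch deg -1.31 [[1.0, -0.1], [-0.2, -0.6], [-0.7, 0.5], [0.8, 0.2], [-0.2, -0.1], [-0.5, 0.1], [0.0, -0.0]]
```

```bash
python3 cur.py .54 .2018 .12 109.4
```

```text
t 8.18 p [0.6332 0.2337 0.1917] zyaw 109.35 tilt_y [ 1.e-04  0.e+00 -1.e+00] F [-0.5 -0.4 -2.7] M [ 0.14 -0.12  0.02] w 0.0594 q [ 0.19  0.64  1.33  0.    1.17 -1.72]
shift(tool now) [-0.0985  0.0717  0.0007] turn [ 0.   -0.05  0.01]  shift(target axes) [-0.0985  0.0717  0.0008]
```

```bash
python3 -m crank '[[[0,0,0,-0.03,0.01,0.0007,20],[0,0,0,-0.04,0.015,0,20],[0,0,0,-0.0285,0.02,0,20],[0,0,0,0,0.017,0,20],[0,0,0,0,0,0,20]]]';python3 -m crank '[[[0,0,0,0,0,0,20],[0,0,0,0,0,0,20],[0,0,0,0,0,0,20],[0,0,0,0,0,0,20],[0,0,0,0,0,0,20]]]'; python3 - <<'E'
from cur import *
import cv2
to(.54,.2018,.12,109.4); 
for n in("wrist","side"):
  c=robot.camera(n); cv2.imwrite(f"pics/{n}4.png",c["img"][:,:,::-1])
w=cv2.imread("pics/wrist4.png")[110:310,170:340]; s=cv2.imread("pics/side4.png")[190:300,140:260]
cv2.imwrite("pics/4.png",np.hstack([cv2.resize(w,(425,500)),cv2.resize(s,None,fx=3.0,fy=500/110)]))
E
```

```text
time: 8.8
position: [0.5405, 0.2021, 0.1288]
tool_rot: [-0.697, -0.119, 0.119, 0.697]
ft_force: [0.9, -0.4, -2.5]
grip_width: 0.0595
time: 9.43
position: [0.5401, 0.2021, 0.1297]
tool_rot: [-0.697, -0.119, 0.119, 0.697]
ft_force: [-1.2, -0.2, -2.8]
grip_width: 0.0591
t 9.43 p [0.5401 0.2021 0.1297] zyaw 109.38 tilt_y [ 2.e-04  0.e+00 -1.e+00] F [-1.2 -0.2 -2.8] M [ 0.17 -0.11 -0.01] w 0.0591 q [ 0.16  0.6   1.65  0.    0.9  -1.74]
shift(tool now) [-0.0002  0.0097 -0.0003] turn [ 0.   -0.02  0.01]  shift(target axes) [-0.0002  0.0097 -0.0003]
```

View pics/4.png

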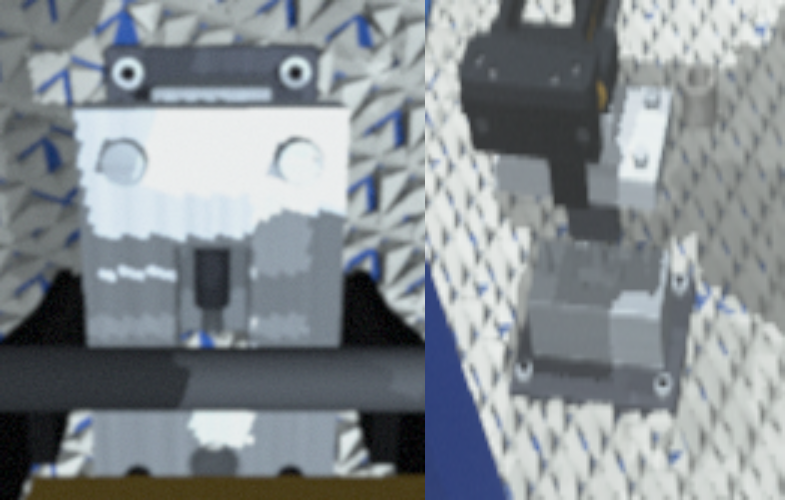

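The head shows through the slot, centred to within about 1 mm. I'll lower with force checks.

```bash
python3 -m crank '[[[0,0,0,0,0.012,0,20],[0,0,0,0,0.012,0,20],[0,0,0,0,0.012,0,20],[0,0,0,0,0.008,0,20],[0,0,0,0,0,0,20]]]'; python3 - <<'E'
from cur import *
import cv2
rep(); c=robot.camera("wrist"); cv2.imwrite("pics/w5.png",cv2.resize(c["img"][110:310,170:340,::-1],None,fx=2.5,fy=2.5))
E
```

```text
time: 10.15
position: [0.5394, 0.2019, 0.0845]
tool_rot: [-0.697, -0.118, 0.12, 0.697]
ft_force: [0.2, 0.1, -2.2]
grip_width: 0.0596
t 10.15 p [0.5394 0.2019 0.0845] zyaw 109.38 tilt_y [-2.1e-03 -3.0e-04 -1.0e+00] F [ 0.2  0.1 -2.2] M [ 0.12 -0.07 -0.03] w 0.0596 q [ 0.16  0.67  1.67  0.    0.8  -1.74]
```

View pics/w5.png

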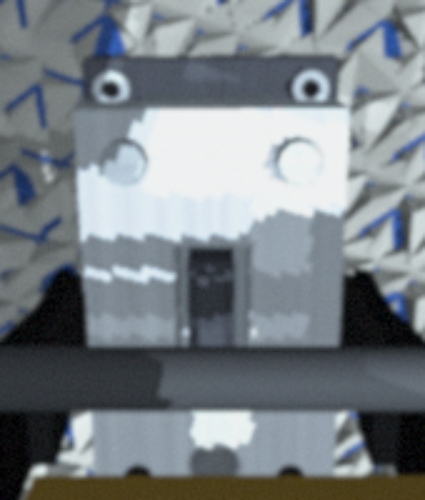

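The head is inside the slot with no contact force. I'll continue past the pin.

```bash
python3 -m crank '[[[0,0,0,0,0.006,0,20],[0,0,0,0,0.006,0,20],[0,0,0,0,0.005,0,20],[0,0,0,0,0.003,0,20],[0,0,0,0,0,0,20]]]'; python3 cur.py
```

```text
time: 10.82
position: [0.5398, 0.202, 0.0652]
tool_rot: [-0.697, -0.119, 0.119, 0.697]
ft_force: [0.4, 0.1, -2.2]
grip_width: 0.0597
t 10.82 p [0.5398 0.202  0.0652] zyaw 109.38 tilt_y [-6.e-04 -1.e-04 -1.e+00] F [ 0.4  0.1 -2.2] M [ 0.07 -0.12 -0.02] w 0.0597 q [ 0.16  0.7   1.68  0.    0.76 -1.74]
```

```bash
python3 -m crank '[[[0,0,0,0,0.003,0,20],[0,0,0,0,0.003,0,20],[0,0,0,0,0.002,0,20],[0,0,0,0,0.001,0,20],[0,0,0,0,0,0,20]]]'; python3 cur.py
```

```text
time: 11.45
position: [0.54, 0.2021, 0.0571]
tool_rot: [0.697, 0.119, -0.119, -0.697]
ft_force: [-1.1, 0.7, 2.2]
grip_width: 0.0595
t 11.45 p [0.54   0.2021 0.0571] zyaw 109.38 tilt_y [ 2.e-04 -0.e+00 -1.e+00] F [-1.1  0.7  2.2] M [-0.07  0.12 -0.06] w 0.0595 q [ 0.16  0.71  1.68 -0.    0.75 -1.74]
```

Contact came at 0.0571 (0.0569 expected). I'll press slightly, then release.

```bash
python3 -m crank '[[[0,0,0,0,0.001,0,20],[0,0,0,0,0,0,20],[0,0,0,0,0,0,100],[0,0,0,0,0,0,100],[0,0,0,0,0,0,100]]]'; python3 -m crank '[[[0,0,0,0,-0.01,0,100],[0,0,0,0,-0.03,0,100],[0,0,0,0,-0.04,0,100],[0,0,0,0,-0.03,0,100],[0,0,0,0.01,0,0,100]]]';  python3 - <<'E'
from cur import *
import cv2
rep()
for n in("wrist","side","top"):
  c=robot.camera(n); cv2.imwrite(f"pics/{n}6.png",c["img"][:,:,::-1])
w=cv2.imread("pics/wrist6.png")[100:310,170:340]; s=cv2.imread("pics/side6.png")[215:295,150:240]
cv2.imwrite("pics/6.png",np.hstack([cv2.resize(w,None,fx=2.2,fy=2.2),cv2.resize(s,None,fx=4.5,fy=462/80)]))
E
```

```text
time: 12.08
position: [0.54, 0.2021, 0.0553]
tool_rot: [-0.697, -0.119, 0.119, 0.697]
ft_force: [-0.5, -0.3, 0.5]
grip_width: 0.0814
time: 12.7
position: [0.5509, 0.2058, 0.1687]
tool_rot: [0.697, 0.121, -0.117, -0.697]
ft_force: [-0.4, -0.1, -0.4]
grip_width: 0.0872
t 12.70 p [0.5509 0.2058 0.1687] zyaw 109.38 tilt_y [ 0.0058  0.001  -1.    ] F [-0.4 -0.1 -0.4] M [ 0.09 -0.15 -0.01] w 0.0872 q [ 0.17  0.55  1.59  0.    0.99 -1.74]
```

View pics/6.png

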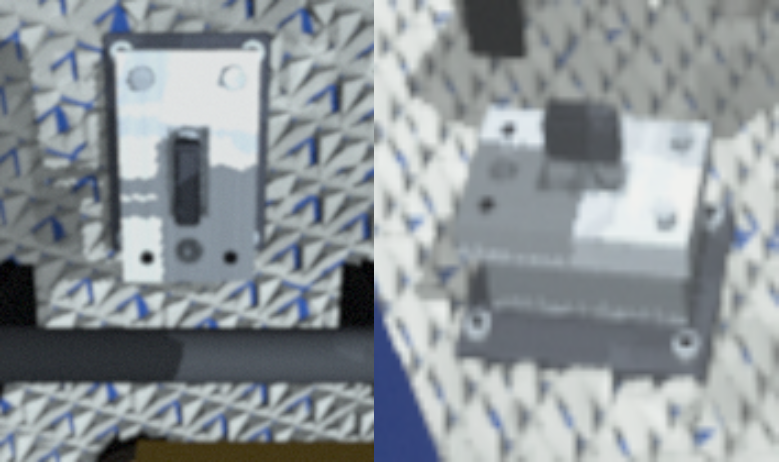

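The plate lies flat on the seat with the pin in its hole. Next I'll refine the head position.

```bash
python3 - <<'E'
import cv2
w=cv2.imread("pics/wrist6.png"); cv2.imwrite("pics/w6z.png",cv2.resize(w[112:235,210:300],None,fx=4.8,fy=4.8,interpolation=cv2.INTER_CUBIC))
E
```

```text
(no output)
```

View pics/w6z.png

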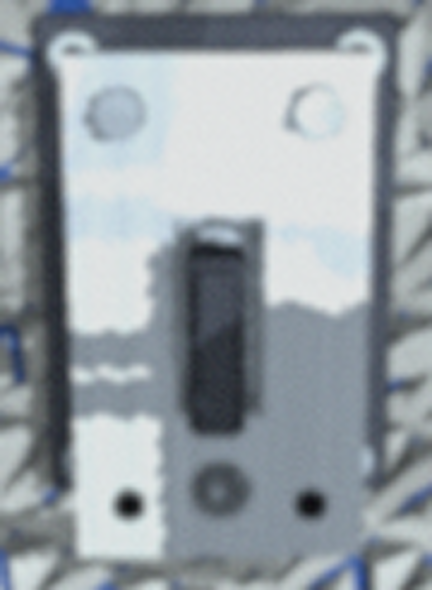

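```bash
python3 - <<'E'
from cur import *
p,R,o=pose(); c=robot.camera("wrist"); W=wristcam(c,o['position'],o['tool_rot']); print(p.round(4),R[:,1].round(4))
f=lambda x,y:np.array([210+(x+.5)/4.8-.5,112+(y+.5)/4.8-.5])
H=[(W,(-.017,-.0055,.0885),f(187,228)),(W,(-.017,.0055,.0885),f(247,228)),(W,(.017,.0055,.0885),f(246,434)),(W,(.017,-.0055,.0885),f(187,434)),(W,(.037,0,.064),f(219,491))]
P=[(W,(-.052,-.03,.061),f(58,52)),(W,(-.052,.03,.061),f(384,52)),(W,(.052,.03,.061),f(364,556)),(W,(.052,-.03,.061),f(77,556)),(W,(.037,0,.061),f(219,490)),(W,(-.02,-.0085,.061),f(176,220)),(W,(-.02,.0085,.061),f(264,220))]
for n,ob in(("head",H),("plate",P)):
    x,r=fit(ob,[.54,.2,.34]); print(n,x.round(4),np.degrees(x[2]).round(2),r.round(1).tolist())
to(.5400,.2013,.11,109.6)
E
```

```text
[0.5494 0.2054 0.1649] [-7.e-04 -1.e-04 -1.e+00]
head [0.5346 0.1996 0.343 ] 19.66 [[-0.4, 3.4], [0.2, 3.3], [0.4, -1.0], [0.0, -1.0], [-0.3, -1.1]]
plate [0.5371 0.2011 0.3389] 19.41 [[0.6, -0.6], [-0.8, -0.6], [-0.1, 1.0], [-0.1, 1.0], [0.2, 0.7], [0.1, -0.4], [0.0, -0.3]]
t 12.90 p [0.5487 0.2053 0.1644] zyaw 109.38 tilt_y [-2.5e-03 -4.0e-04 -1.0e+00] F [-0.7 -0.   0.3] M [ 0.12 -0.1   0.04] w 0.0872 q [ 0.17  0.56  1.59 -0.    0.99 -1.74]
shift(tool now) [-0.0094  0.0544 -0.0009] turn [-0.02 -0.22 -0.14]  shift(target axes) [-0.0095  0.0544 -0.0008]
```

```bash
python3 -m crank '[[[0,0,0,-0.0094,0.025,-0.0008,45],[0,-0.2,0,0,0.025,0,45],[0,0,0,0,0.003,0,45],[0,0,0,0,0,0,45],[0,0,0,0,0,0,45]]]';python3 cur.py .54 .2013 .081 109.6
```

```text
time: 13.52
position: [0.5415, 0.2017, 0.1132]
tool_rot: [-0.697, -0.121, 0.12, 0.697]
ft_force: [0.6, 0.0, 0.1]
grip_width: 0.0453
t 13.53 p [0.5415 0.2017 0.1132] zyaw 109.58 tilt_y [ 1.4e-03  3.0e-04 -1.0e+00] F [0.6 0.  0.1] M [ 0.13 -0.18 -0.  ] w 0.0453 q [ 0.16  0.62  1.66  0.    0.86 -1.75]
shift(tool now) [-0.0016  0.0322  0.0001] turn [ 0.01 -0.02  0.08]  shift(target axes) [-0.0015  0.0322  0.0001]
```

```bash
python3 -m crank '[[[0,0,0,-0.0007,0.012,0,45],[0,0,0,0,0.012,0,45],[0,0,0,0,0.008,0,45],[0,0,0,0,0,0,45],[0,0,0,0,0,0,0]]]' 30;python3 -m crank '[[[0,0,0,0,0,0,0],[0,0,0,0,0,0,0],[0,0,0,0,0,0,0],[0,0,0,0,0,0,0],[0,0,0,0,0,0,0]]]' 30;python3 cur.py .54 .2013 .0725 109.6
```

```text
time: 14.15
position: [0.5403, 0.2013, 0.0805]
tool_rot: [-0.697, -0.12, 0.12, 0.697]
ft_force: [0.9, 0.5, 0.8]
grip_width: 0.0346
time: 14.78
position: [0.5402, 0.2017, 0.0808]
tool_rot: [-0.697, -0.12, 0.12, 0.697]
ft_force: [-1.6, 2.2, 2.3]
grip_width: 0.0109
t 14.78 p [0.5402 0.2017 0.0808] zyaw 109.57 tilt_y [ 3.e-04  6.e-04 -1.e+00] F [-1.6  2.2  2.3] M [0.54 0.06 0.04] w 0.0109 q [ 0.16  0.67  1.67  0.    0.79 -1.75]
shift(tool now) [-0.0003  0.0083 -0.0003] turn [-0.03 -0.03  0.03]  shift(target axes) [-0.0003  0.0083 -0.0003]
```

```bash
python3 -m crank '[[[0,0,0,0,0.002,0,0],[0,0,0,0,0.002,0,0],[0,0,0,0,0.002,0,0],[0,0,0,0,0.0015,0,0],[0,0,0,0,0,0,0]]]' 40;python3 cur.py
```

```text
time: 15.4
position: [0.5402, 0.2017, 0.0732]
tool_rot: [-0.697, -0.12, 0.12, 0.697]
ft_force: [-1.1, 4.9, 5.4]
grip_width: 0.0109
t 15.40 p [0.5402 0.2017 0.0732] zyaw 109.57 tilt_y [ 2.e-04  6.e-04 -1.e+00] F [-1.1  4.9  5.4] M [0.76 0.18 0.01] w 0.0109 q [ 0.16  0.68  1.68  0.    0.78 -1.75]
```

```bash
python3 -m crank '[[[0,0,0,0,0.0008,0,0],[0,0,0,0,0.0007,0,0],[0,0,0,0,0,0,0],[0,0,0,0,0,0,0],[0,0,0,0,0,0,0]]]' 40;python3 cur.py
```

```text
time: 16.02
position: [0.5402, 0.2016, 0.0719]
tool_rot: [-0.697, -0.12, 0.12, 0.697]
ft_force: [-2.1, 3.6, 6.9]
grip_width: 0.0108
t 16.02 p [0.5402 0.2016 0.0719] zyaw 109.57 tilt_y [ 3.e-04  6.e-04 -1.e+00] F [-2.1  3.6  6.9] M [0.78 0.17 0.06] w 0.0108 q [ 0.16  0.69  1.68  0.    0.78 -1.75]
```

```bash
python3 -m crank '[[[0,0,0,0,0.0006,0,0],[0,0,0,0,0,0,0],[0,0,0,0,0,0,0],[0,3,0,0,0,0,0],[0,0,0,0,0,0,0]]]' 40;python3 cur.py
```

```text
time: 16.65
position: [0.5402, 0.2016, 0.0717]
tool_rot: [-0.7, -0.102, 0.102, 0.7]
ft_force: [-2.5, 2.6, 9.5]
grip_width: 0.0108
t 16.65 p [0.5402 0.2016 0.0717] zyaw 106.55 tilt_y [ 5.e-04  5.e-04 -1.e+00] F [-2.5  2.6  9.5] M [ 0.7   0.24 -0.05] w 0.0108 q [ 0.16  0.69  1.68  0.    0.77 -1.7 ]
```

```bash
python3 -m crank '[[[0,6,0,0,0,0,0],[0,7,0,0,0,0,0],[0,7,0,0,0,0,0],[0,7,0,0,0,0,0],[0,0,0,0,0,0,0]]]' 40;python3 cur.py
```

```text
time: 17.27
position: [0.5403, 0.2011, 0.0717]
tool_rot: [0.704, -0.064, 0.065, -0.704]
ft_force: [-2.8, 2.8, 8.5]
grip_width: 0.0103
t 17.27 p [0.5403 0.2011 0.0717] zyaw 79.54 tilt_y [ 4.e-04 -3.e-04 -1.e+00] F [-2.8  2.8  8.5] M [ 0.36  0.24 -0.04] w 0.0103 q [ 0.16  0.69  1.68 -0.    0.77 -1.23]
```

```bash
python3 -m crank '[[[0,7,0,0,0,0,0],[0,7,0,0,0,0,0],[0,7,0,0,0,0,0],[0,7,0,0,0,0,0],[0,0,0,0,0,0,0]]]' 40;python3 cur.py;  python3 -m crank '[[[0,7,0,0,0,0,0],[0,7,0,0,0,0,0],[0,7,0,0,0,0,0],[0,7,0,0,0,0,0],[0,0,0,0,0,0,0]]]' 40;python3 cur.py
```

```text
time: 17.9
position: [0.5401, 0.2006, 0.0717]
tool_rot: [0.668, -0.233, 0.233, -0.667]
ft_force: [-2.1, -0.9, 9.8]
grip_width: 0.0106
t 17.90 p [0.5401 0.2006 0.0717] zyaw 51.56 tilt_y [-1.0e-04 -1.1e-03 -1.0e+00] F [-2.1 -0.9  9.8] M [ 0.05  0.32 -0.05] w 0.0106 q [ 0.16  0.69  1.68 -0.    0.78 -0.74]
time: 18.52
position: [0.5396, 0.2003, 0.0717]
tool_rot: [0.592, -0.387, 0.387, -0.591]
ft_force: [-3.4, -0.6, 10.2]
grip_width: 0.0107
t 18.52 p [0.5396 0.2003 0.0717] zyaw 23.57 tilt_y [-0.0011 -0.0016 -1.    ] F [-3.4 -0.6 10.2] M [-0.1   0.42  0.  ] w 0.0107 q [ 0.16  0.69  1.68 -0.    0.78 -0.25]
```

```bash
python3 -m crank '[[[0,2,0,0,0,0,0],[0,1.5,0,0,0,0,0],[0,0,0,0,0,0,0],[0,0,0,0,0,0,0],[0,0,0,0,0,0,0]]]' 40;python3 cur.py; python3 -m crank '[[[0,0,0,0,-0.001,0,0],[0,0,0,0,-0.001,0,0],[0,0,0,0,-0.001,0,0],[0,0,0,0,-0.0005,0,0],[0,0,0,0,0,0,0]]]' 40;python3 cur.py
```

```text
time: 19.15
position: [0.5396, 0.2003, 0.0717]
tool_rot: [0.58, -0.405, 0.405, -0.579]
ft_force: [-3.9, -1.4, 10.4]
grip_width: 0.0105
t 19.15 p [0.5396 0.2003 0.0717] zyaw 20.12 tilt_y [-0.0013 -0.0017 -1.    ] F [-3.9 -1.4 10.4] M [-0.08  0.45 -0.01] w 0.0105 q [ 0.16  0.69  1.68 -0.    0.78 -0.19]
time: 19.77
position: [0.5396, 0.2003, 0.0745]
tool_rot: [0.58, -0.405, 0.405, -0.579]
ft_force: [-1.7, -0.6, 5.3]
grip_width: 0.0106
t 19.77 p [0.5396 0.2003 0.0745] zyaw 20.11 tilt_y [-0.0015 -0.0017 -1.    ] F [-1.7 -0.6  5.3] M [-0.09  0.24 -0.05] w 0.0106 q [ 0.16  0.68  1.68 -0.    0.78 -0.19]
```

```bash
python3 -m crank '[[[0,0,0,0,-0.0006,0,0],[0,0,0,0,0,0,0],[0,0,0,0,0,0,0],[0,0,0,0,0,0,0],[0,0,0,0,0,0,0]]]' 40;python3 cur.py
```

```text
time: 20.4
position: [0.5396, 0.2004, 0.0748]
tool_rot: [0.58, -0.405, 0.405, -0.579]
ft_force: [-1.6, -4.5, 3.9]
grip_width: 0.0108
t 20.40 p [0.5396 0.2004 0.0748] zyaw 20.11 tilt_y [-0.0016 -0.0016 -1.    ] F [-1.6 -4.5  3.9] M [-0.87  0.25 -0.04] w 0.0108 q [ 0.16  0.68  1.68 -0.    0.78 -0.19]
```

```bash
python3 -m crank '[[[0,0,0,0,0,0,30],[0,0,0,0,0,0,30],[0,0,0,0,0,0,30],[0,0,0,0,0,0,30],[0,0,0,0,-0.003,0,30]]]' 40;python3 cur.py;python3 -m crank '[[[0,0,0,0,-0.02,0,30],[0,0,0,0,-0.03,0,30],[0,0,0,0,-0.03,0,30],[0,0,0,0,-0.03,0,30],[0,0,0,0,0,0,30]]]' ; python3 - <<'E'
from cur import *
import cv2
rep()
for n in("wrist","side","top"):
  c=robot.camera(n); cv2.imwrite(f"pics/{n}7.png",c["img"][:,:,::-1])
w=cv2.imread("pics/wrist7.png")[60:270,170:340]; s=cv2.imread("pics/side7.png")[215:295,150:240]
cv2.imwrite("pics/7.png",np.hstack([cv2.resize(w,None,fx=2.2,fy=2.2),cv2.resize(s,None,fx=4.5,fy=462/80)]))
E
```

```text
time: 21.02
position: [0.5401, 0.2014, 0.0779]
tool_rot: [0.58, -0.405, 0.405, -0.579]
ft_force: [-0.0, 0.3, 0.0]
grip_width: 0.0262
t 21.02 p [0.5401 0.2014 0.0779] zyaw 20.08 tilt_y [-4.e-04  0.e+00 -1.e+00] F [-0.   0.3  0. ] M [-0.02 -0.12  0.03] w 0.0262 q [ 0.16  0.68  1.68  0.    0.79 -0.19]
time: 21.65
position: [0.542, 0.2017, 0.1907]
tool_rot: [-0.578, 0.404, -0.407, 0.581]
ft_force: [0.6, -0.3, 0.3]
grip_width: 0.0263
t 21.65 p [0.542  0.2017 0.1907] zyaw 20.08 tilt_y [ 0.0063  0.0011 -1.    ] F [ 0.6 -0.3  0.3] M [-0.01 -0.1  -0.02] w 0.0263 q [ 0.16  0.51  1.6   0.    1.03 -0.19]
```

View pics/7.png

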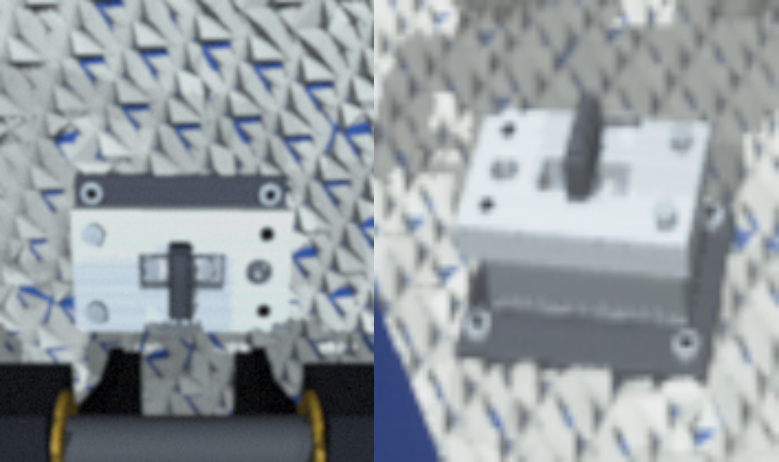

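The bar now lies across the slot and the plate is flat. I'll check the head height in the side view.

```bash
python3 - <<'E'
from h import *
import cv2
s=cv2.imread("pics/side7.png"); f=8; z=cv2.resize(s[228:268,175:225],None,fx=f,fy=f,interpolation=cv2.INTER_CUBIC); out=[]
a=np.radians(19.6); c0=np.array([.54,.2012]); ey=np.array([-np.sin(a),np.cos(a)]); ex=np.array([np.cos(a),np.sin(a)])
for pr in (.009,.006,0):
    im=z.copy(); zc=.0815-pr
    def d(x,y,h,col):
        P=np.append(c0+ex*x+ey*y,zc+h); u=proj(CAM['side'],P); cv2.circle(im,(int((u[0]-175+.5)*f),int((u[1]-228+.5)*f)),2,col,-1)
    for x in(-.0055,.0055):
        for y in (-.017,.017): d(x,y,-.011,(0,0,255)); d(x,y,.007,(0,255,0))
    for x in(-.0035,.0035):
        for y in (-.015,.015): d(x,y,.011,(255,0,255))
    out.append(im)
cv2.imwrite("pics/chk.png",np.hstack(out)[:,:800] if False else cv2.resize(np.hstack(out),None,fx=.66,fy=.66))
E
```

```text
(no output)
```

View pics/chk.png

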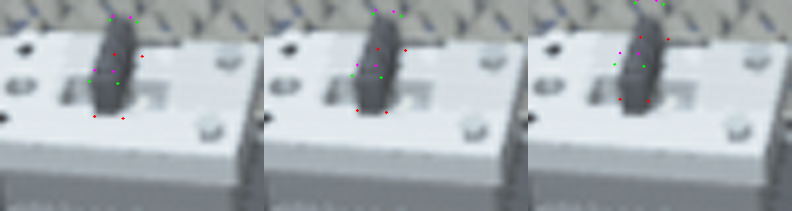

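View pics/top7.png

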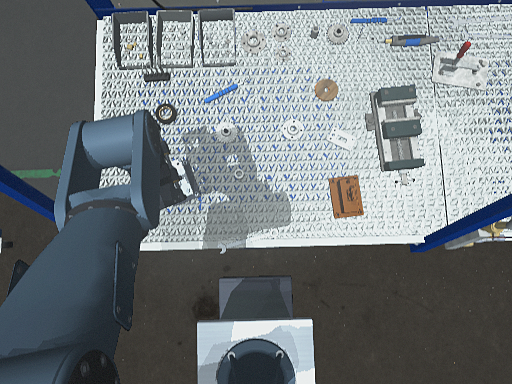

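The press-0.006 overlay (middle) matches the head's outline, so it has caught and stays down. The top view shows the bystanders where they were. Handing in.

```bash
python3 -c "
from cur import *
rep(); print(robot.hand_in())"
```

```text
t 21.80 p [0.5393 0.2012 0.1872] zyaw 20.08 tilt_y [-1.8e-03 -3.0e-04 -1.0e+00] F [-1.   0.2 -1. ] M [-0.05 -0.14 -0.02] w 0.0259 q [ 0.16  0.52  1.6   0.    1.03 -0.19]
the job is handed in; nothing more can be done
None
```

The larger plate is on the grey fixture and locked, and the job was handed in at about 21.8 s with the gripper open and raised clear.

- **Fitting the plate:** I lowered it over the stud's head and the pin together. It touched the seat at the expected height and lay flat once I let go.
- **Locking the stud:** I gripped the head, pressed it to its bottom stop with about 10 N upward on the tool, and turned it clockwise about 89.5° with almost no turning resistance. When I eased off, it rose only about 3 mm. I then opened the gripper.
- **Last checks:** The side and wrist pictures show the bar lying across the slot and the plate flat. In the side view the head height matches the caught position (about 6 mm down) best of 9, 6 and 0 mm. In the last top view, the bystanders that can be seen, the brown look-alike and the smaller plate look unmoved by eye.
- **What disagreed:** One fit of the head position, before I gripped it, came out about 5 mm off because the arm was still settling when the picture was taken. I dropped it and used the earlier fit. While I held and turned the head there was up to about 5 N of sideways force, from gripping it slightly off its axis. It disappeared when I released the head.

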